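# Count the empty screw cups on the counting scale

### The arm

A 6-joint arm with a two-finger parallel gripper is mounted at the origin on the work surface. World frame = base frame: x ahead of the robot, y to its left, z up, the work surface at z = 0. Lengths are in m, angles in degrees, forces in N, time in s.
With the tool pointing down it reaches from about 0.4 to 0.825 m from the base axis. Payload 7 kg.
Tool frame: the origin (TCP) lies midway between the tips of the shut fingers; the grasp point (between the pads) lies 19 mm behind it; z points along the fingers, y is the line along which they close (so a half turn about z gives the same grasp; the last joint's range is limited). The gripper opens to 88 mm and grips with 3 to 60 N. Pads are 19 mm wide; open, the fingers measure 130 mm over their backs; the gripper's body (78 mm by 193 mm) begins 47 mm behind the grasp point.
Start: joints at [87.267, 20.546, 0.682, 0, -70.136, -16.507], TCP at [0.222, 0.637, 0.227] pointing down, gripper open.
Joint ranges: [-176.03, 176.03], [-82.01, 121.73], [-58.28, 71.71], [-173.87, 95.51], [-174.79, -0.11], [-173.66, 173.66]. Speed limits (degrees/s): [136.94, 136.94, 172.46, 180, 180, 180].

### API

Orientations are given as [roll, pitch, yaw] about the fixed x, y, z axes, in that order (R = Rz(yaw) Ry(pitch) Rx(roll)).
In Python, from plant import get_state, optics, order gives the robot as it stands. The module is installed in compiled form; this text tells all that it offers.
- The arm moves only by the tool send_rows, never from a script. Its argument "moves" is a list of rows, each an object with "slide": the shift along the tool's x, y, z as a fraction of full scale, a list of three; "turn": the turn about the tool's z as a fraction of full scale; "gripper": the opening, from 0 (shut) to 1 (fully open). A call has exactly 5 rows; each row is the pose to reach, as a shift and turn from the pose commanded when the call began, along the tool's axes at that moment; what a row does not reach only later rows make up. Full scale, the value 1, is 150 mm for a shift and 90 degrees for a turn. A row lasts 1/12 s, in which the tool goes at most 41.7 mm and 7.16 degrees, less where a joint would pass 70% of its speed; a pose out of reach is approached as far as the arm can. A call with a number of a shift or a turn outside -1 to 1 is refused whole. A call with a gripper value outside its range is refused whole. The fingers move at their own pace and stop on an object; "newtons" is the grip in N (left out, the last holds). Time passes only in rows, so rows that repeat a pose let the fingers close, or fill a call up. It gives the time, the measured TCP pose, the force, the opening and the grip force at its end, in the units of the state.
- get_state(): the state, without advancing time (a new reading comes with each control period).
- optics.capture(name): name is "scene" or "top"; returns a dict with "img" (480x640x3 uint8, red, green, blue), "intrinsics" (3x3 intrinsics, pixels), "dist" ([k1, k2, p1, p2, k3] as OpenCV has them; the pictures are not rectified), "origin" and "attitude" of the camera in the world. Camera axes: x right, y down, z forward; pixel columns grow to the right and rows downward; lengths in m; the calibration is good to about 2 mm. A picture is of the moment at which its call begins. There is no depth.
- order.close_job(): hands the job in; it is judged then, once.
Trained networks look in the newest picture that a camera, given by its name, has taken for a name from the list of things; names that differ only in an ending like _2 or _b are one class to them, and where a whole thing is asked for, a point or a joint stands for the part that bears it (a point fixed in the world has none). Each returns a list of dicts, best first, with "p" (0 to 1); they miss things now and then, are a little off and sometimes report something else, mostly with a low value. They report only what shows in the picture. A call takes as long as a camera call.
- optics.look_for(camera, name): "location" ([x, y, z] in m, in world coordinates, good to about 4 mm: the middle of the surface that is visible of it).
The state is a dict: "time_s": time; "joints": joint angles; "qd": joint speeds; "joint_torque": joint torques, N m; "tcp_pos": TCP position; "eef_rot": TCP orientation; "contact_force": force on the tool from outside, world axes, zero at the start; "moment": the same for the moment, N m; "gripper_width": finger opening in m; "gripper_force": force on a finger pad.
Only numpy, scipy, OpenCV 4.12 (cv2) and the standard library are available. Lean on these libraries where they do the work, as an engineer would, in place of code of your own. Each camera call takes 0.05 s, during which the arm holds its last target. There are 200 camera calls.

### The job

Count the empty screw cups in on the counting scale, one key at a time: press the yellow key fully to zero it, then nest one of the two loose blue cups fully into the cup on the pan and press the blue key, then nest the other loose cup on top and press the green key. Lower the cups in rather than dropping them, leave the finished stack of three upright on the pan, and do not press the red or white key or shift the other things on the bench.

Things in the scene. Friction and masses are not known exactly. Their poses are not given: they have to be found in the camera images.
- scale: white counting scale, fixed, 300 mm deep (x), 240 wide (y). Origin: centre of its underside, x axis from the keys towards the pan. Front deck 45 mm high with five spring keys in a row along y, 46 mm apart, 115 mm in front of the origin; behind it a small display, then a steel pan 200 x 230 mm
- pan (a point): centre of the top of the scale's steel pan, 73 mm above the bench
- cup_base: blue plastic screw cup, 70 mm high, same as the other two: top 24 mm a round collar 68 mm across outside, 3 mm wall; below it a cone from 54 mm down to a 36 mm foot. Origin: centre of its underside, z up. Nested in another, its collar rests on the other's rim, 24 mm higher, with 2 mm sideways play. This one stands on the scale's pan at the start
- cup_a: blue plastic screw cup, 70 mm high, same as the other two: top 24 mm a round collar 68 mm across outside, 3 mm wall; below it a cone from 54 mm down to a 36 mm foot. Origin: centre of its underside, z up. Nested in another, its collar rests on the other's rim, 24 mm higher, with 2 mm sideways play. Stands loose on the bench beside the scale at the start
- cup_b: blue plastic screw cup, 70 mm high, same as the other two: top 24 mm a round collar 68 mm across outside, 3 mm wall; below it a cone from 54 mm down to a 36 mm foot. Origin: centre of its underside, z up. Nested in another, its collar rests on the other's rim, 24 mm higher, with 2 mm sideways play. Stands loose on the bench beside the scale at the start
- key_yellow_top (a point): centre of the top face of the yellow key (zero), a round cap 26 mm across standing 10 mm out of a black collar 42 mm across; moves with the cap. The order of the colours in the row varies
- key_yellow (a joint): travel of the yellow key: 0 up, 0.006 m fully down; it springs back; about 4 N holds it fully down
- key_blue_top (a point): centre of the top face of the blue key (learn the sample), a round cap 26 mm across standing 10 mm out of a black collar 42 mm across; moves with the cap. The order of the colours in the row varies
- key_blue (a joint): travel of the blue key: 0 up, 0.006 m fully down; it springs back; about 4 N holds it fully down
- key_green_top (a point): centre of the top face of the green key (store the count), a round cap 26 mm across standing 10 mm out of a black collar 42 mm across; moves with the cap. The order of the colours in the row varies
- key_green (a joint): travel of the green key: 0 up, 0.006 m fully down; it springs back; about 4 N holds it fully down
- key_red_top (a point): centre of the top face of the red key (clear: not wanted), a round cap 26 mm across standing 10 mm out of a black collar 42 mm across; moves with the cap. The order of the colours in the row varies
- key_red (a joint): travel of the red key: 0 up, 0.006 m fully down; it springs back; about 4 N holds it fully down
- key_white_top (a point): centre of the top face of the white key (change units: not wanted), a round cap 26 mm across standing 10 mm out of a black collar 42 mm across; moves with the cap. The order of the colours in the row varies
- key_white (a joint): travel of the white key: 0 up, 0.006 m fully down; it springs back; about 4 N holds it fully down
- jar: bystander: amber jar with black lid, 56 mm across, 75 mm high, beside the scale; origin under its centre
- fan: bystander: black square fan, 60 x 60 x 36 mm, beside the scale; origin under its centre
- brick: bystander: black power adapter, 50 x 115 x 32 mm, lying in front of the scale; origin under its centre
- bits: bystander: orange block of screwdriver bits, 35 x 75 x 30 mm, in front of the scale; origin under its centre
- tape: bystander: yellow tape roll lying flat at the left, 84 mm across, 20 mm high; origin under its centre
- driver: bystander: blue electric screwdriver lying at the right, 230 mm long, 36 mm thick; origin under its grip, x along it to its bit, 160 mm away

How it is judged (in metres and radians):
On the way, in this order (a step that is already met when the one before it is completed fails the run):
1. the yellow key is pressed down (4 mm or more) while the cup on the pan is still empty (value of joint key_yellow above 0.004 m and (horizontal distance between cup_a and cup_base above 0.03 m or z of cup_a in the frame of cup_base below 0 m or z of cup_a in the frame of cup_base above 0.06 m) and (horizontal distance between cup_b and cup_base above 0.03 m or z of cup_b in the frame of cup_base below 0 m or z of cup_b in the frame of cup_base above 0.06 m)), for 0.04 s.
2. one loose cup is fully nested in the cup on the pan and let go (((horizontal distance between cup_a and cup_base below 0.005 m and z of cup_a in the frame of cup_base between 0.019 and 0.029 m and angle between cup_a's own z axis and vertical below 0.1 rad and (horizontal distance between cup_b and cup_base above 0.03 m or z of cup_b in the frame of cup_base below 0 m or z of cup_b in the frame of cup_base above 0.06 m)) or (horizontal distance between cup_b and cup_base below 0.005 m and z of cup_b in the frame of cup_base between 0.019 and 0.029 m and angle between cup_b's own z axis and vertical below 0.1 rad and (horizontal distance between cup_a and cup_base above 0.03 m or z of cup_a in the frame of cup_base below 0 m or z of cup_a in the frame of cup_base above 0.06 m))) and horizontal distance between cup_base and pan below 0.085 m and z of cup_base in the frame of pan between -0.004 and 0.004 m and angle between cup_base's own z axis and vertical below 0.1 rad and contact force between the fingers and cup_a below 0.05 N and contact force between the fingers and cup_b below 0.05 N and contact force between the fingers and cup_base below 0.05 N), for 0.2 s.
3. the blue key is pressed down (4 mm or more) (value of joint key_blue above 0.004 m and ((horizontal distance between cup_a and cup_base below 0.005 m and z of cup_a in the frame of cup_base between 0.019 and 0.029 m and angle between cup_a's own z axis and vertical below 0.1 rad and (horizontal distance between cup_b and cup_base above 0.03 m or z of cup_b in the frame of cup_base below 0 m or z of cup_b in the frame of cup_base above 0.06 m)) or (horizontal distance between cup_b and cup_base below 0.005 m and z of cup_b in the frame of cup_base between 0.019 and 0.029 m and angle between cup_b's own z axis and vertical below 0.1 rad and (horizontal distance between cup_a and cup_base above 0.03 m or z of cup_a in the frame of cup_base below 0 m or z of cup_a in the frame of cup_base above 0.06 m)))), for 0.04 s.
4. the other cup is fully nested on top and let go (((horizontal distance between cup_a and cup_base below 0.005 m and z of cup_a in the frame of cup_base between 0.019 and 0.029 m and angle between each of cup_a, cup_b's own z axis and vertical below 0.1 rad and horizontal distance between cup_b and cup_base below 0.01 m and z of cup_b in the frame of cup_base between 0.043 and 0.053 m) or (horizontal distance between cup_b and cup_base below 0.005 m and z of cup_b in the frame of cup_base between 0.019 and 0.029 m and angle between each of cup_b, cup_a's own z axis and vertical below 0.1 rad and horizontal distance between cup_a and cup_base below 0.01 m and z of cup_a in the frame of cup_base between 0.043 and 0.053 m)) and horizontal distance between cup_base and pan below 0.085 m and z of cup_base in the frame of pan between -0.004 and 0.004 m and angle between cup_base's own z axis and vertical below 0.1 rad and contact force between the fingers and cup_a below 0.05 N and contact force between the fingers and cup_b below 0.05 N and contact force between the fingers and cup_base below 0.05 N), for 0.2 s.
5. the green key is pressed down (4 mm or more) (value of joint key_green above 0.004 m and ((horizontal distance between cup_a and cup_base below 0.005 m and z of cup_a in the frame of cup_base between 0.019 and 0.029 m and angle between each of cup_a, cup_b's own z axis and vertical below 0.1 rad and horizontal distance between cup_b and cup_base below 0.01 m and z of cup_b in the frame of cup_base between 0.043 and 0.053 m) or (horizontal distance between cup_b and cup_base below 0.005 m and z of cup_b in the frame of cup_base between 0.019 and 0.029 m and angle between each of cup_b, cup_a's own z axis and vertical below 0.1 rad and horizontal distance between cup_a and cup_base below 0.01 m and z of cup_a in the frame of cup_base between 0.043 and 0.053 m))), for 0.04 s.
At the end, for the whole second after the job is handed in: Three cups nested upright (0.1 rad), let go, at rest: cup_base on the pan, centre within 85 mm of the pan's; one loose cup 24 mm above it (+-5, centres within 5 mm), the other 48 mm above it (+-5, centres within 10 mm); every key back up (under 2 mm) (all of step 4 and linear speed of each of cup_a, cup_b, cup_base below 0.02 m/s and value of joint each of key_yellow, key_blue, key_green, key_red, key_white below 0.002 m); the robot touches nothing.
It fails at once if the red or the white key is pressed (3 mm) (value of joint any of key_red, key_white above 0.003 m).
It fails at once if a key is pressed (3 mm) out of turn: yellow with a loose cup already in the cup on the pan, blue with other than exactly one nested there, green before both are nested ((value of joint key_yellow above 0.003 m and ((horizontal distance between cup_a and cup_base below 0.03 m and z of cup_a in the frame of cup_base between 0 and 0.06 m) or (horizontal distance between cup_b and cup_base below 0.03 m and z of cup_b in the frame of cup_base between 0 and 0.06 m))) or (value of joint key_blue above 0.003 m and (horizontal distance between cup_a and cup_base above 0.005 m or z of cup_a in the frame of cup_base below 0.019 m or z of cup_a in the frame of cup_base above 0.029 m or angle between cup_a's own z axis and vertical above 0.1 rad or (horizontal distance between cup_b and cup_base below 0.03 m and z of cup_b in the frame of cup_base between 0 and 0.06 m)) and (horizontal distance between cup_b and cup_base above 0.005 m or z of cup_b in the frame of cup_base below 0.019 m or z of cup_b in the frame of cup_base above 0.029 m or angle between cup_b's own z axis and vertical above 0.1 rad or (horizontal distance between cup_a and cup_base below 0.03 m and z of cup_a in the frame of cup_base between 0 and 0.06 m))) or (value of joint key_green above 0.003 m and (horizontal distance between cup_a and cup_base above 0.005 m or z of cup_a in the frame of cup_base below 0.019 m or z of cup_a in the frame of cup_base above 0.029 m or angle between any of cup_a, cup_b's own z axis and vertical above 0.1 rad or horizontal distance between cup_b and cup_base above 0.01 m or z of cup_b in the frame of cup_base below 0.043 m or z of cup_b in the frame of cup_base above 0.053 m) and (horizontal distance between cup_b and cup_base above 0.005 m or z of cup_b in the frame of cup_base below 0.019 m or z of cup_b in the frame of cup_base above 0.029 m or angle between any of cup_b, cup_a's own z axis and vertical above 0.1 rad or horizontal distance between cup_a and cup_base above 0.01 m or z of cup_a in the frame of cup_base below 0.043 m or z of cup_a in the frame of cup_base above 0.053 m))).
It fails at once if a loose cup is let go over the stack with its foot more than 90 mm above the foot of the lowest cup (dropped in) ((horizontal distance between cup_a and cup_base below 0.05 m and z of cup_a in the frame of cup_base above 0.09 m and contact force between the fingers and cup_a below 0.01 N) or (horizontal distance between cup_b and cup_base below 0.05 m and z of cup_b in the frame of cup_base above 0.09 m and contact force between the fingers and cup_b below 0.01 N)).
It fails at once if a bystander (jar, fan, power adapter, bits, tape, screwdriver) is shifted more than 30 mm (distance of any of jar, fan, brick, bits, tape, driver from where it was at the start of the episode above 0.03 m).
It also fails if it takes over 72 s, if anything falls off the work surface, if the arm or the gripper's body presses on something with over 40 N, if the wrist force passes 120 N, or if a joint passes its speed limit or range.

## Working session

There is one attempt and no reset: what is moved stays moved. The work goes in short steps, Python scripts to look and compute and a tool call to move; the robot and the scene stay as the last step left them, time stands still between calls to the robot, and variables do not carry over. Pictures are saved under pics/ and viewed, at most 10 in all, crops included, and the job is handed in when it is done.

Besides the shell and the picture viewer there is one more tool, called after "Call:" by a JSON object that holds its "name" and its "arguments", one argument or row to a line. send_rows: Moves the arm, as the interface text tells. Shift numbers are shares of 150 mm and turn numbers shares of 90 degrees, none past 1 either way. Its arguments: {"type":"object","properties":{"moves":{"type":"array"},"newtons":{"type":"number"}},"required":["moves"]}

```bash
mkdir -p pics; cat > h.py <<'E'
import numpy as np, cv2
from plant import get_state, optics, order
from scipy.spatial.transform import Rotation as R
def cap(n,save=None):
    c=optics.capture(n)
    if save: cv2.imwrite(f'pics/{save}.png',c['img'][:,:,::-1])
    return c
def Rot(c):
    a=np.array(c['attitude'],float)
    return a if a.shape==(3,3) else R.from_euler('xyz',a,degrees=True).as_matrix()
def ray(c,uv):
    p=cv2.undistortPoints(np.array([[uv]],float),np.array(c['intrinsics']),np.array(c['dist']))[0,0]
    return np.array(c['origin']),Rot(c)@np.array([p[0],p[1],1])
def atz(c,uv,z):
    o,d=ray(c,uv); return o+d*(z-o[2])/d[2]
E
python3 - <<'E'
from h import *
for n in('scene','top'):
    c=cap(n,n+'0'); print(n,c['origin'],c['attitude'],np.array(c['intrinsics'])[0])
    for t in('scale','cup_a','key_yellow_top','key_blue_top','key_green_top','key_red_top','key_white_top','jar','fan','brick','bits','tape','driver'):
        print(t,[(np.round(d['location'],3).tolist(),round(d['p'],2)) for d in optics.look_for(n,t)][:4])
print(get_state())
E
```

```text
scene [1.00140475 0.54376264 1.21672861] [-147.51013649    0.1867534   140.57700123] [519.03438525   0.         313.6583041 ]
scale [([0.647, -0.009, 0.075], 0.73)]
cup_a [([0.561, 0.286, 0.05], 0.86)]
key_yellow_top [([0.494, 0.017, 0.068], 0.51)]
key_blue_top []
key_green_top [([0.494, 0.021, 0.064], 0.57)]
key_red_top [([0.492, -0.024, 0.064], 0.4)]
key_white_top []
jar [([0.403, 0.305, 0.071], 0.68), ([0.649, -0.012, 0.072], 0.43)]
fan [([0.407, -0.316, 0.039], 0.59)]
brick [([0.39, -0.106, 0.033], 0.58)]
bits [([0.396, 0.059, 0.013], 0.68)]
tape [([0.511, 0.465, 0.016], 0.92), ([0.397, 0.058, 0.018], 0.55)]
driver [([0.543, -0.436, 0.031], 0.8), ([0.645, -0.009, 0.07], 0.74)]
top [ 3.19942028e-01 -9.54253270e-04  1.26134988e+00] [-170.23645325   -0.24612036  -89.01316299] [529.99936957   0.         314.77160275]
scale [([0.601, -0.03, 0.073], 0.85)]
cup_a [([0.6, -0.307, 0.048], 0.93), ([0.577, 0.3, 0.05], 0.83)]
key_yellow_top [([0.532, -0.438, 0.028], 0.65), ([0.492, 0.014, 0.069], 0.47)]
key_blue_top [([0.498, 0.061, 0.066], 0.52)]
key_green_top [([0.484, -0.072, 0.067], 0.56
[... 495 characters left out ...]
027], 0.88)]
{'time_s': 1.4, 'joints': array([ 8.72666094e+01,  2.05460098e+01,  6.82781327e-01, -6.64565565e-04,
       -7.01378199e+01, -1.65068513e+01]), 'qd': array([ 0.01096642, -0.05357903,  0.06389245,  0.04251238, -0.07578398,
       -0.00828138]), 'joint_torque': array([-4.04504699e-04, -5.82386541e+01,  2.93297732e+01,  7.00274348e+00,
        1.23000395e-02, -2.19721414e-05]), 'tcp_pos': array([0.22243924, 0.63726552, 0.22656937]), 'eef_rot': array([ 1.79998817e+02,  3.01389495e-04, -1.92404677e+01]), 'contact_force': array([ 0.58158134, -0.64650396,  0.14440191]), 'moment': array([-0.00130188, -0.00200348,  0.00247862]), 'gripper_force': 0.0, 'gripper_width': 0.08758317125090719}
```

View pictures.

View pics/top0.png

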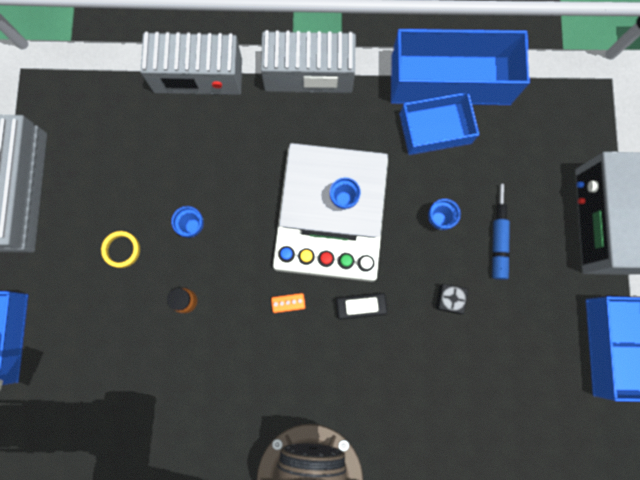

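View pics/scene0.png

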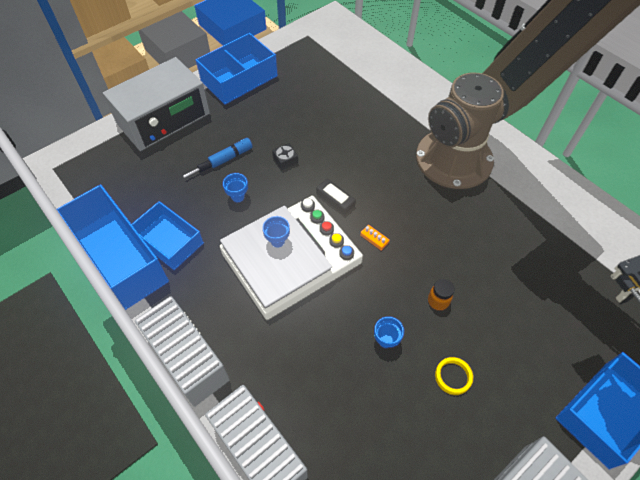

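```bash
cat >> h.py <<'E'
from scipy.optimize import least_squares
T=np.linspace(0,2*np.pi,72,endpoint=False)
CUP=[(.018,0),(.027,.046),(.034,.046),(.034,.070)]
KEY=[(.013,-.010),(.013,0)]
HUE=dict(blue=(100,130),yellow=(22,34),red=(172,8),green=(45,80))
def proj(c,P):
    Rm=Rot(c); r=cv2.Rodrigues(Rm.T)[0]; t=-Rm.T@np.array(c['origin'])
    return cv2.projectPoints(P,r,t,np.array(c['intrinsics']),np.array(c['dist']))[0][:,0]
def hullc(pts):
    h=cv2.convexHull(pts.astype(np.float32)); m=cv2.moments(h)
    return np.array([m['m10'],m['m01']])/m['m00'],m['m00']
def model(c,p,shape):
    P=np.vstack([np.c_[p[0]+r*np.cos(T),p[1]+r*np.sin(T),np.full(72,p[2]+z)] for r,z in shape])
    return hullc(proj(c,P))
def blob(c,col,near,rad=45):
    h=cv2.cvtColor(c['img'],cv2.COLOR_RGB2HSV); lo,hi=HUE[col]
    H=h[...,0]; m=((H>=lo)&(H<=hi)) if lo<hi else ((H>=lo)|(H<=hi))
    m=(m&(h[...,1]>110)&(h[...,2]>40)).astype(np.uint8)
    n,l,s,ce=cv2.connectedComponentsWithStats(m)
    k=[i for i in range(1,n) if s[i,4]>40 and np.hypot(*(ce[i]-near))<rad]
    k=min(k,key=lambda i:np.hypot(*(ce[i]-near)))
    ys,xs=np.nonzero(l==k)
    q=np.vstack([np.c_[xs+a,ys+b] for a in(-.5,.5) for b in(-.5,.5)])
    return hullc(q)
def locate(cs,col,guess,shape,rad=30):
    o=[(c,)+blob(c,col,model(c,guess,shape)[0],rad) for c in cs]
    f=lambda p:np.concatenate([model(c,p,shape)[0]-b for c,b,a in o])
    s=least_squares(f,guess,x_scale=.01,diff_step=1e-4)
    return s.x,s.fun,[round(a/model(c,s.x,shape)[1],2) for c,b,a in o]
E
python3 - <<'E'
from h import *
cs=[cap('top'),cap('scene')]
np.set_printoptions(precision=4,suppress=True)
for n,z,uv in(('a',0,(187,222)),('base',.073,(345,193)),('b',0,(444,213))):
    print(n,*locate(cs,'blue',atz(cs[0],uv,z+.05)*[1,1,0]+[0,0,z],CUP))
for n,uv in(('blue',(286,254)),('yellow',(306,257)),('red',(326,259)),('green',(346,261))):
    print(n,*locate(cs,n,atz(cs[0],uv,.064),KEY,12))
E
```

```text
a [ 0.5689  0.2927 -0.    ] [ 0.4622 -0.3794  0.6124  0.0562] [1.16, 1.1]
base [ 0.6241 -0.0669  0.0722] [ 0.508  -0.4177  0.725   0.2105] [0.94, 0.93]
b [ 0.5974 -0.3021 -0.0012] [ 0.206  -0.167   0.3067  0.1147] [1.17, 1.07]
blue [0.4982 0.062  0.0645] [ 0.3698 -0.2862  0.5185  0.1048] [1.38, 0.98]
yellow [0.4934 0.0162 0.0634] [ 0.3207 -0.2503  0.4572  0.0999] [1.36, 0.98]
red [ 0.489  -0.0297  0.0641] [ 0.3604 -0.2849  0.5226  0.1201] [1.32, 0.95]
green [ 0.4844 -0.0752  0.0664] [ 0.3546 -0.2828  0.5235  0.1286] [1.25, 0.81]
```

Call:
{"name": "send_rows", "arguments": {
  "moves": [
    {"slide": [0.19,0.19,0],"turn": -0.075,"gripper": 0},
    {"slide": [0.38,0.38,0],"turn": -0.15,"gripper": 0},
    {"slide": [0.57,0.57,0],"turn": -0.15,"gripper": 0},
    {"slide": [0.76,0.76,0],"turn": -0.15,"gripper": 0},
    {"slide": [0.95,0.95,0],"turn": -0.15,"gripper": 0}
  ]
}}

```text
time_s: 1.92
tcp_pos: [0.3105, 0.454, 0.2266]
eef_rot: [-180.0, -0.0, -5.7]
contact_force: [0.9, 0.0, -0.1]
gripper_width: 0.0601
gripper_force: 0.0
```

Call:
{"name": "send_rows", "arguments": {
  "moves": [
    {"slide": [0.15,0.2,0],"turn": 0,"gripper": 0},
    {"slide": [0.3,0.4,0],"turn": 0,"gripper": 0},
    {"slide": [0.45,0.6,0],"turn": 0,"gripper": 0},
    {"slide": [0.6,0.8,0],"turn": 0,"gripper": 0},
    {"slide": [0.75,1,0],"turn": 0,"gripper": 0}
  ]
}}

```text
time_s: 2.33
tcp_pos: [0.4075, 0.2937, 0.227]
eef_rot: [-180.0, -0.0, -5.7]
contact_force: [0.6, 0.4, 0.6]
gripper_width: 0.0263
gripper_force: 0.0
```

Call:
{"name": "send_rows", "arguments": {
  "moves": [
    {"slide": [0.15,0.2,0],"turn": 0,"gripper": 0},
    {"slide": [0.3,0.4,0],"turn": 0,"gripper": 0},
    {"slide": [0.45,0.6,0],"turn": 0,"gripper": 0},
    {"slide": [0.6,0.8,0],"turn": 0,"gripper": 0},
    {"slide": [0.75,1,0],"turn": 0,"gripper": 0}
  ]
}}

```text
time_s: 2.75
tcp_pos: [0.5046, 0.1331, 0.227]
eef_rot: [-180.0, -0.0, -5.7]
contact_force: [1.4, 1.7, 0.4]
gripper_width: 0.0006
gripper_force: 0.0
```

Call:
{"name": "send_rows", "arguments": {
  "moves": [
    {"slide": [0,0.2,0],"turn": 0,"gripper": 0},
    {"slide": [0,0.4,0.1],"turn": 0,"gripper": 0},
    {"slide": [0,0.6,0.3],"turn": 0,"gripper": 0},
    {"slide": [0,0.785,0.55],"turn": 0,"gripper": 0},
    {"slide": [0,0.785,0.8],"turn": 0,"gripper": 0}
  ]
}}

```text
time_s: 3.17
tcp_pos: [0.4925, 0.0151, 0.1079]
eef_rot: [-179.9, -0.2, -5.8]
contact_force: [0.9, 1.2, -1.3]
gripper_width: 0.0002
gripper_force: 0.0
```

Call:
{"name": "send_rows", "arguments": {
  "moves": [
    {"slide": [0,0,0.15],"turn": 0,"gripper": 0},
    {"slide": [0,0,0.25],"turn": 0,"gripper": 0},
    {"slide": [0,0,0.3],"turn": 0,"gripper": 0},
    {"slide": [0,0,0.32],"turn": 0,"gripper": 0},
    {"slide": [0,0,0.32],"turn": 0,"gripper": 0}
  ]
}}

```text
time_s: 3.58
tcp_pos: [0.4907, 0.0166, 0.0609]
eef_rot: [179.8, 0.2, -5.7]
contact_force: [-11.4, -3.8, 21.4]
gripper_width: 0.0002
gripper_force: 10.9
```

```bash
python3 -c "
from h import *
s=get_state();print(s['tcp_pos'],s['contact_force'])
c=cap('scene');cv2.imwrite('pics/k.png',cv2.resize(c['img'][190:270,280:380,::-1],(800,640))[:600])"
```

```text
[0.49072239 0.01658426 0.06090065] [-11.37247222  -3.77392771  21.41041846]
```

View pics/k.png

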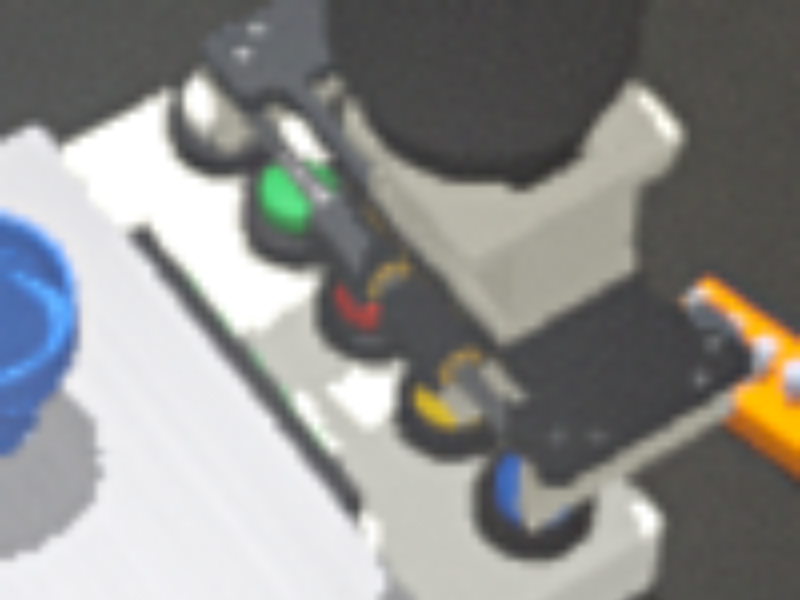

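Call:
{"name": "send_rows", "arguments": {
  "moves": [
    {"slide": [0,0,0],"turn": 0,"gripper": 0},
    {"slide": [0,0,0],"turn": 0,"gripper": 0},
    {"slide": [0,0,0],"turn": 0,"gripper": 0},
    {"slide": [0,0,-0.2],"turn": 0,"gripper": 0},
    {"slide": [0,0,-0.4],"turn": 0,"gripper": 0}
  ]
}}

```text
time_s: 4.05
tcp_pos: [0.4913, 0.0174, 0.1196]
eef_rot: [179.9, 0.1, -5.7]
contact_force: [0.0, 0.7, 0.4]
gripper_width: 0.0003
gripper_force: 0.0
```

Call:
{"name": "send_rows", "arguments": {
  "moves": [
    {"slide": [0,0,-0.25],"turn": 0,"gripper": 1},
    {"slide": [0.04,-0.25,-0.4],"turn": 0,"gripper": 1},
    {"slide": [0.08,-0.5,-0.4],"turn": 0,"gripper": 1},
    {"slide": [0.12,-0.75,-0.4],"turn": 0,"gripper": 1},
    {"slide": [0.16,-1,-0.4],"turn": 0,"gripper": 1}
  ]
}}

```text
time_s: 4.47
tcp_pos: [0.5318, 0.1666, 0.1812]
eef_rot: [-179.9, -0.2, -5.8]
contact_force: [1.8, -0.7, 0.2]
gripper_width: 0.0281
gripper_force: 0.0
```

Call:
{"name": "send_rows", "arguments": {
  "moves": [
    {"slide": [0.06,-0.25,0],"turn": 0,"gripper": 1},
    {"slide": [0.12,-0.5,0],"turn": 0,"gripper": 1},
    {"slide": [0.16,-0.7,0],"turn": 0,"gripper": 1},
    {"slide": [0.16,-0.89,0],"turn": 0,"gripper": 1},
    {"slide": [0.16,-0.89,0],"turn": 0,"gripper": 1}
  ]
}}

```text
time_s: 4.88
tcp_pos: [0.5692, 0.2999, 0.1792]
eef_rot: [-179.9, -0.1, -5.6]
contact_force: [0.6, -0.2, 0.7]
gripper_width: 0.0613
gripper_force: 0.0
```

```bash
python3 -c "
from h import *
np.set_printoptions(precision=4,suppress=True)
s=get_state();print(s['tcp_pos'],s['eef_rot'],s['contact_force'],s['gripper_width'])
cs=[cap('top'),cap('scene')]
for n,z,uv in(('base',.073,(345,193)),('b',0,(444,213))):
    print(n,*locate(cs,'blue',atz(cs[0],uv,z+.05)*[1,1,0]+[0,0,z],CUP))
"
```

```text
[0.5692 0.2999 0.1792] [-179.9401   -0.0723   -5.558 ] [ 0.5998 -0.1546  0.6614] 0.06126773351016634
base [ 0.6241 -0.0668  0.0721] [ 0.5144 -0.4219  0.733   0.2135] [0.94, 0.93]
b [ 0.5974 -0.302  -0.0012] [ 0.2177 -0.1874  0.3358  0.1189] [1.16, 1.07]
```

Call:
{"name": "send_rows", "arguments": {
  "moves": [
    {"slide": [0,0,0],"turn": 0,"gripper": 1},
    {"slide": [0,0,0],"turn": 0,"gripper": 1},
    {"slide": [0,0,0.1],"turn": 0,"gripper": 1},
    {"slide": [0,0,0.2],"turn": 0,"gripper": 1},
    {"slide": [0,0,0.2],"turn": 0,"gripper": 1}
  ]
}}

```text
time_s: 5.4
tcp_pos: [0.5669, 0.293, 0.1469]
eef_rot: [179.9, 0.2, -5.8]
contact_force: [-0.1, -0.7, -1.0]
gripper_width: 0.0878
gripper_force: 0.0
```

Call:
{"name": "send_rows", "arguments": {
  "moves": [
    {"slide": [0,0,0.05],"turn": 0,"gripper": 1},
    {"slide": [0,0,0.1],"turn": 0,"gripper": 1},
    {"slide": [0,0,0.15],"turn": 0,"gripper": 1},
    {"slide": [0,0,0.2],"turn": 0,"gripper": 1},
    {"slide": [0,0,0.2],"turn": 0,"gripper": 1}
  ]
}}

```text
time_s: 5.82
tcp_pos: [0.5675, 0.2943, 0.1174]
eef_rot: [179.9, 0.1, -5.8]
contact_force: [-0.2, -0.6, -1.2]
gripper_width: 0.0879
gripper_force: 0.0
```

Call:
{"name": "send_rows", "arguments": {
  "moves": [
    {"slide": [0.01,0.007,0.12],"turn": 0,"gripper": 1},
    {"slide": [0.01,0.007,0.24],"turn": 0,"gripper": 1},
    {"slide": [0.01,0.007,0.36],"turn": 0,"gripper": 1},
    {"slide": [0.01,0.007,0.46],"turn": 0,"gripper": 1},
    {"slide": [0.01,0.007,0.46],"turn": 0,"gripper": 1}
  ]
}}

```text
time_s: 6.23
tcp_pos: [0.568, 0.2925, 0.047]
eef_rot: [179.8, 0.2, -5.8]
contact_force: [-0.4, -0.6, -1.1]
gripper_width: 0.0881
gripper_force: 0.0
```

Call:
{"name": "send_rows", "arguments": {
  "moves": [
    {"slide": [0,0,0],"turn": 0,"gripper": 0.6},
    {"slide": [0,0,0],"turn": 0,"gripper": 0.6},
    {"slide": [0,0,0],"turn": 0,"gripper": 0.6},
    {"slide": [0,0,0],"turn": 0,"gripper": 0.6},
    {"slide": [0,0,0],"turn": 0,"gripper": 0.6}
  ],
  "newtons": 15
}}

```text
time_s: 6.65
tcp_pos: [0.5703, 0.2942, 0.0514]
eef_rot: [-179.9, -0.1, -5.7]
contact_force: [0.0, 1.0, 2.9]
gripper_width: 0.068
gripper_force: 15.0
```

Call:
{"name": "send_rows", "arguments": {
  "moves": [
    {"slide": [0,0,-0.1],"turn": 0,"gripper": 0.6},
    {"slide": [0,0,-0.3],"turn": 0,"gripper": 0.6},
    {"slide": [0,0,-0.55],"turn": 0,"gripper": 0.6},
    {"slide": [0,0,-0.8],"turn": 0,"gripper": 0.6},
    {"slide": [0,0,-1],"turn": 0,"gripper": 0.6}
  ]
}}

```text
time_s: 7.07
tcp_pos: [0.57, 0.2939, 0.2036]
eef_rot: [-179.9, -0.1, -5.7]
contact_force: [0.6, 0.0, 0.0]
gripper_width: 0.068
gripper_force: 15.0
```

Call:
{"name": "send_rows", "arguments": {
  "moves": [
    {"slide": [0,0.1,-0.1],"turn": 0,"gripper": 0.6},
    {"slide": [0.05,0.25,-0.2],"turn": 0,"gripper": 0.6},
    {"slide": [0.1,0.45,-0.25],"turn": 0,"gripper": 0.6},
    {"slide": [0.15,0.65,-0.25],"turn": 0,"gripper": 0.6},
    {"slide": [0.2,0.85,-0.25],"turn": 0,"gripper": 0.6}
  ]
}}

```text
time_s: 7.48
tcp_pos: [0.5868, 0.163, 0.239]
eef_rot: [-179.9, -0.1, -5.7]
contact_force: [-0.1, -0.2, -1.4]
gripper_width: 0.0678
gripper_force: 15.0
```

Call:
{"name": "send_rows", "arguments": {
  "moves": [
    {"slide": [0.04,0.2,0],"turn": 0,"gripper": 0.6},
    {"slide": [0.08,0.4,0],"turn": 0,"gripper": 0.6},
    {"slide": [0.12,0.6,0],"turn": 0,"gripper": 0.6},
    {"slide": [0.16,0.8,0],"turn": 0,"gripper": 0.6},
    {"slide": [0.2,1,0],"turn": 0,"gripper": 0.6}
  ]
}}

```text
time_s: 7.9
tcp_pos: [0.6013, 0.0102, 0.2382]
eef_rot: [-180.0, -0.0, -5.7]
contact_force: [0.5, 0.1, -0.4]
gripper_width: 0.068
gripper_force: 15.0
```

Call:
{"name": "send_rows", "arguments": {
  "moves": [
    {"slide": [0.08,0.2,0],"turn": 0,"gripper": 0.6},
    {"slide": [0.14,0.35,0],"turn": 0,"gripper": 0.6},
    {"slide": [0.202,0.497,0],"turn": 0,"gripper": 0.6},
    {"slide": [0.202,0.497,0],"turn": 0,"gripper": 0.6},
    {"slide": [0.202,0.497,0],"turn": 0,"gripper": 0.6}
  ]
}}

```text
time_s: 8.32
tcp_pos: [0.6242, -0.0668, 0.2376]
eef_rot: [-180.0, 0.0, -5.9]
contact_force: [0.3, 0.6, -1.3]
gripper_width: 0.0682
gripper_force: 15.0
```

Call:
{"name": "send_rows", "arguments": {
  "moves": [
    {"slide": [0,0,0],"turn": 0,"gripper": 0.6},
    {"slide": [0,0,0],"turn": 0,"gripper": 0.6},
    {"slide": [0,0,0],"turn": 0,"gripper": 0.6},
    {"slide": [0,0,0],"turn": 0,"gripper": 0.6},
    {"slide": [0,0,0],"turn": 0,"gripper": 0.6}
  ]
}}

```text
time_s: 8.73
tcp_pos: [0.6242, -0.0648, 0.2378]
eef_rot: [-180.0, -0.0, -5.7]
contact_force: [-0.0, -0.4, 0.0]
gripper_width: 0.0681
gripper_force: 15.0
```

```bash
python3 -c "
from h import *
np.set_printoptions(precision=4,suppress=True)
s=get_state();print(s['tcp_pos'],s['eef_rot'],s['contact_force'],s['gripper_width'])
cap('scene','s3')
"
```

```text
[ 0.6242 -0.0648  0.2378] [-179.9913   -0.0127   -5.6844] [-0.0365 -0.4052  0.0391] 0.06813219626864332
```

View pics/s3.png

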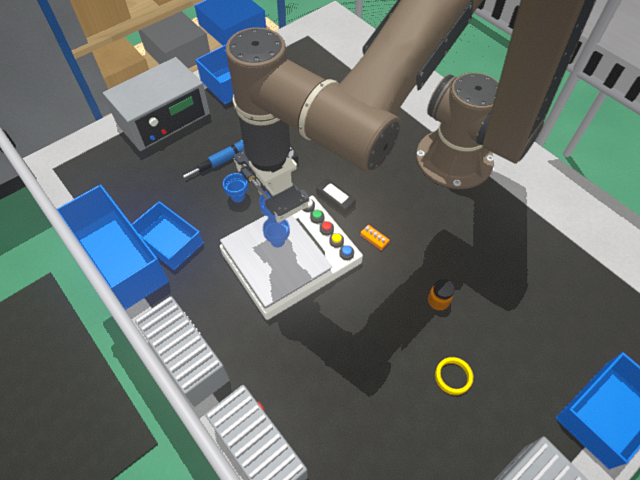

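Call:
{"name": "send_rows", "arguments": {
  "moves": [
    {"slide": [0,0.008,0.12],"turn": 0,"gripper": 0.6},
    {"slide": [0,0.008,0.25],"turn": 0,"gripper": 0.6},
    {"slide": [0,0.008,0.38],"turn": 0,"gripper": 0.6},
    {"slide": [0,0.008,0.48],"turn": 0,"gripper": 0.6},
    {"slide": [0,0.008,0.54],"turn": 0,"gripper": 0.6}
  ]
}}

```text
time_s: 9.2
tcp_pos: [0.6232, -0.0666, 0.1547]
eef_rot: [180.0, 0.1, -5.7]
contact_force: [0.1, -0.2, -0.7]
gripper_width: 0.0682
gripper_force: 15.0
```

Call:
{"name": "send_rows", "arguments": {
  "moves": [
    {"slide": [0,0,0],"turn": 0,"gripper": 0.6},
    {"slide": [0,0,0],"turn": 0,"gripper": 0.6},
    {"slide": [0,0,0.02],"turn": 0,"gripper": 0.6},
    {"slide": [0,0,0.03],"turn": 0,"gripper": 0.6},
    {"slide": [0,0,0.03],"turn": 0,"gripper": 0.6}
  ]
}}

```text
time_s: 9.62
tcp_pos: [0.6244, -0.0667, 0.1526]
eef_rot: [-180.0, -0.0, -5.7]
contact_force: [-0.2, -0.4, -0.8]
gripper_width: 0.0679
gripper_force: 15.0
```

Call:
{"name": "send_rows", "arguments": {
  "moves": [
    {"slide": [0,0,0.01],"turn": 0,"gripper": 0.6},
    {"slide": [0,0,0.02],"turn": 0,"gripper": 0.6},
    {"slide": [0,0,0.027],"turn": 0,"gripper": 0.6},
    {"slide": [0,0,0.027],"turn": 0,"gripper": 0.6},
    {"slide": [0,0,0.027],"turn": 0,"gripper": 0.6}
  ]
}}

```text
time_s: 10.03
tcp_pos: [0.6245, -0.0666, 0.1486]
eef_rot: [-180.0, -0.1, -5.7]
contact_force: [-0.2, 1.8, 4.2]
gripper_width: 0.0679
gripper_force: 15.0
```

Call:
{"name": "send_rows", "arguments": {
  "moves": [
    {"slide": [0,0,0],"turn": 0,"gripper": 1},
    {"slide": [0,0,0],"turn": 0,"gripper": 1},
    {"slide": [0,0,0],"turn": 0,"gripper": 1},
    {"slide": [0,0,0],"turn": 0,"gripper": 1},
    {"slide": [0,0,0],"turn": 0,"gripper": 1}
  ]
}}

```text
time_s: 10.45
tcp_pos: [0.624, -0.0668, 0.1479]
eef_rot: [180.0, 0.0, -5.7]
contact_force: [-0.4, -0.7, -0.5]
gripper_width: 0.0871
gripper_force: 0.0
```

Call:
{"name": "send_rows", "arguments": {
  "moves": [
    {"slide": [0,0,-0.1],"turn": 0,"gripper": 1},
    {"slide": [0,0,-0.25],"turn": 0,"gripper": 1},
    {"slide": [0,0,-0.45],"turn": 0,"gripper": 1},
    {"slide": [0,0,-0.6],"turn": 0,"gripper": 1},
    {"slide": [0,0,-0.6],"turn": 0,"gripper": 0}
  ]
}}

```text
time_s: 10.87
tcp_pos: [0.6266, -0.067, 0.2437]
eef_rot: [-180.0, -0.5, -5.7]
contact_force: [1.5, -1.4, 0.4]
gripper_width: 0.0849
gripper_force: 0.0
```

Call:
{"name": "send_rows", "arguments": {
  "moves": [
    {"slide": [-0.19,-0.16,0],"turn": 0,"gripper": 0},
    {"slide": [-0.38,-0.32,0],"turn": 0,"gripper": 0},
    {"slide": [-0.57,-0.48,0],"turn": 0,"gripper": 0},
    {"slide": [-0.75,-0.63,0],"turn": 0,"gripper": 0},
    {"slide": [-0.92,-0.77,0],"turn": 0,"gripper": 0}
  ]
}}

```text
time_s: 11.28
tcp_pos: [0.4969, 0.0628, 0.2378]
eef_rot: [-180.0, 0.0, -5.8]
contact_force: [0.7, 1.3, 0.6]
gripper_width: 0.0531
gripper_force: 0.0
```

Call:
{"name": "send_rows", "arguments": {
  "moves": [
    {"slide": [0,0,0.2],"turn": 0,"gripper": 0},
    {"slide": [0,0,0.4],"turn": 0,"gripper": 0},
    {"slide": [0,0,0.6],"turn": 0,"gripper": 0},
    {"slide": [0,0,0.8],"turn": 0,"gripper": 0},
    {"slide": [0,0,0.92],"turn": 0,"gripper": 0}
  ]
}}

```text
time_s: 11.7
tcp_pos: [0.4968, 0.0615, 0.0973]
eef_rot: [179.9, 0.1, -5.7]
contact_force: [0.2, 0.8, -0.0]
gripper_width: 0.02
gripper_force: 0.0
```

Call:
{"name": "send_rows", "arguments": {
  "moves": [
    {"slide": [0,0,0],"turn": 0,"gripper": 0},
    {"slide": [0,0,0],"turn": 0,"gripper": 0},
    {"slide": [0,0,0],"turn": 0,"gripper": 0},
    {"slide": [0,0,0],"turn": 0,"gripper": 0},
    {"slide": [0,0,0],"turn": 0,"gripper": 0}
  ]
}}

```text
time_s: 12.12
tcp_pos: [0.4993, 0.0623, 0.1015]
eef_rot: [-179.9, -0.1, -5.7]
contact_force: [-0.0, 0.3, 0.2]
gripper_width: 0.0004
gripper_force: 0.0
```

```bash
python3 -c "
from h import *
np.set_printoptions(precision=4,suppress=True)
s=get_state();print(s['tcp_pos'],s['eef_rot'],s['contact_force'],s['gripper_width'])
cs=[cap('top','t4'),cap('scene')]
ST=CUP+[(.034,.094)]
print(locate(cs,'blue',np.array([.6241,-.0667,.073]),ST))
cv2.imwrite('pics/c4.png',np.hstack([cv2.resize(cs[0]['img'][140:240,290:390,::-1],(400,400)),cv2.resize(cs[1]['img'][180:280,220:320,::-1],(400,400))]))
"
```

```text
[0.4993 0.0623 0.1015] [-179.9206   -0.1312   -5.7392] [-0.0008  0.2573  0.2061] 0.00041338036666915807
(array([ 0.6237, -0.0669,  0.073 ]), array([ 0.5218, -0.4297,  0.7469,  0.218 ]), [0.93, 0.95])
```

View pics/c4.png

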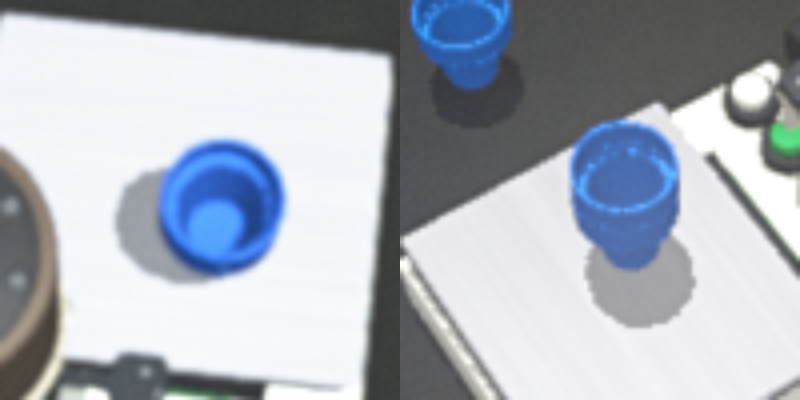

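Call:
{"name": "send_rows", "arguments": {
  "moves": [
    {"slide": [0,0,0.12],"turn": 0,"gripper": 0},
    {"slide": [0,0,0.2],"turn": 0,"gripper": 0},
    {"slide": [0,0,0.25],"turn": 0,"gripper": 0},
    {"slide": [0,0,0.275],"turn": 0,"gripper": 0},
    {"slide": [0,0,0.275],"turn": 0,"gripper": 0}
  ]
}}

```text
time_s: 12.63
tcp_pos: [0.4985, 0.062, 0.0609]
eef_rot: [180.0, -0.0, -5.7]
contact_force: [-9.0, 1.2, 21.1]
gripper_width: 0.0003
gripper_force: 10.4
```

Call:
{"name": "send_rows", "arguments": {
  "moves": [
    {"slide": [0,0,0],"turn": 0,"gripper": 0},
    {"slide": [0,0,0],"turn": 0,"gripper": 0},
    {"slide": [0,0,0],"turn": 0,"gripper": 0},
    {"slide": [0,0,0],"turn": 0,"gripper": 0},
    {"slide": [0,0,0],"turn": 0,"gripper": 0}
  ]
}}

```text
time_s: 13.05
tcp_pos: [0.4985, 0.062, 0.0609]
eef_rot: [-180.0, -0.1, -5.7]
contact_force: [-8.3, 0.9, 20.7]
gripper_width: 0.0008
gripper_force: 10.4
```

Call:
{"name": "send_rows", "arguments": {
  "moves": [
    {"slide": [0,0,-0.15],"turn": 0,"gripper": 0},
    {"slide": [0,0,-0.35],"turn": 0,"gripper": 0},
    {"slide": [0,0,-0.6],"turn": 0,"gripper": 0},
    {"slide": [0,0,-0.8],"turn": 0,"gripper": 0},
    {"slide": [0,0,-1],"turn": 0,"gripper": 0}
  ]
}}

```text
time_s: 13.47
tcp_pos: [0.4984, 0.0619, 0.2114]
eef_rot: [-180.0, -0.1, -5.7]
contact_force: [0.5, 1.1, -0.5]
gripper_width: 0.0007
gripper_force: 0.0
```

Call:
{"name": "send_rows", "arguments": {
  "moves": [
    {"slide": [0,0,-0.2],"turn": 0,"gripper": 0},
    {"slide": [0.05,0.1,-0.27],"turn": 0,"gripper": 0},
    {"slide": [0.1,0.3,-0.27],"turn": 0,"gripper": 0},
    {"slide": [0.15,0.5,-0.27],"turn": 0,"gripper": 0},
    {"slide": [0.2,0.7,-0.27],"turn": 0,"gripper": 0}
  ]
}}

```text
time_s: 13.88
tcp_pos: [0.5179, -0.0464, 0.2504]
eef_rot: [-180.0, -0.1, -5.7]
contact_force: [-0.2, -0.5, 0.2]
gripper_width: 0.0001
gripper_force: 0.0
```

Call:
{"name": "send_rows", "arguments": {
  "moves": [
    {"slide": [0.07,0.2,0],"turn": 0,"gripper": 0.3},
    {"slide": [0.14,0.4,0],"turn": 0,"gripper": 0.5},
    {"slide": [0.21,0.6,0],"turn": 0,"gripper": 1},
    {"slide": [0.28,0.8,0],"turn": 0,"gripper": 1},
    {"slide": [0.35,1,0],"turn": 0,"gripper": 1}
  ]
}}

```text
time_s: 14.3
tcp_pos: [0.5551, -0.2017, 0.2499]
eef_rot: [180.0, -0.0, -5.7]
contact_force: [0.4, 1.0, 1.0]
gripper_width: 0.0285
gripper_force: 0.0
```

Call:
{"name": "send_rows", "arguments": {
  "moves": [
    {"slide": [0.1,0.2,0.05],"turn": 0,"gripper": 1},
    {"slide": [0.2,0.4,0.1],"turn": 0,"gripper": 1},
    {"slide": [0.3,0.55,0.2],"turn": 0,"gripper": 1},
    {"slide": [0.35,0.65,0.35],"turn": 0,"gripper": 1},
    {"slide": [0.35,0.65,0.5],"turn": 0,"gripper": 1}
  ]
}}

```text
time_s: 14.72
tcp_pos: [0.5984, -0.3056, 0.1735]
eef_rot: [180.0, -0.1, -5.9]
contact_force: [-0.2, 0.1, -1.1]
gripper_width: 0.0614
gripper_force: 0.0
```

Call:
{"name": "send_rows", "arguments": {
  "moves": [
    {"slide": [0,0,0.1],"turn": 0,"gripper": 1},
    {"slide": [0,0,0.2],"turn": 0,"gripper": 1},
    {"slide": [0,0,0.35],"turn": 0,"gripper": 1},
    {"slide": [0,0,0.35],"turn": 0,"gripper": 1},
    {"slide": [0,0,0.35],"turn": 0,"gripper": 1}
  ]
}}

```text
time_s: 15.13
tcp_pos: [0.5967, -0.3023, 0.1212]
eef_rot: [-180.0, 0.1, -5.7]
contact_force: [0.2, 0.1, 0.6]
gripper_width: 0.0874
gripper_force: 0.0
```

Call:
{"name": "send_rows", "arguments": {
  "moves": [
    {"slide": [0.005,0,0.12],"turn": 0,"gripper": 1},
    {"slide": [0.005,0,0.24],"turn": 0,"gripper": 1},
    {"slide": [0.005,0,0.36],"turn": 0,"gripper": 1},
    {"slide": [0.005,0,0.48],"turn": 0,"gripper": 1},
    {"slide": [0.005,0,0.48],"turn": 0,"gripper": 1}
  ]
}}

```text
time_s: 15.55
tcp_pos: [0.5971, -0.3019, 0.0482]
eef_rot: [-180.0, 0.2, -5.8]
contact_force: [-1.2, 1.0, -0.3]
gripper_width: 0.0882
gripper_force: 0.0
```

Call:
{"name": "send_rows", "arguments": {
  "moves": [
    {"slide": [0,0,0],"turn": 0,"gripper": 0.6},
    {"slide": [0,0,0],"turn": 0,"gripper": 0.6},
    {"slide": [0,0,0],"turn": 0,"gripper": 0.6},
    {"slide": [0,0,0],"turn": 0,"gripper": 0.6},
    {"slide": [0,0,0],"turn": 0,"gripper": 0.6}
  ],
  "newtons": 15
}}

```text
time_s: 15.97
tcp_pos: [0.5993, -0.3026, 0.0516]
eef_rot: [180.0, -0.2, -5.7]
contact_force: [0.2, 2.3, 5.5]
gripper_width: 0.0669
gripper_force: 14.9
```

Call:
{"name": "send_rows", "arguments": {
  "moves": [
    {"slide": [0,0,-0.1],"turn": 0,"gripper": 0.6},
    {"slide": [0,0,-0.3],"turn": 0,"gripper": 0.6},
    {"slide": [0,0,-0.55],"turn": 0,"gripper": 0.6},
    {"slide": [0,0,-0.8],"turn": 0,"gripper": 0.6},
    {"slide": [0,0,-1],"turn": 0,"gripper": 0.6}
  ]
}}

```text
time_s: 16.38
tcp_pos: [0.5985, -0.3026, 0.2033]
eef_rot: [180.0, -0.1, -5.7]
contact_force: [0.8, -0.3, 0.0]
gripper_width: 0.0667
gripper_force: 14.9
```

Call:
{"name": "send_rows", "arguments": {
  "moves": [
    {"slide": [0,0,-0.15],"turn": 0,"gripper": 0.6},
    {"slide": [0,0,-0.3],"turn": 0,"gripper": 0.6},
    {"slide": [0,0,-0.4],"turn": 0,"gripper": 0.6},
    {"slide": [0,-0.08,-0.44],"turn": 0,"gripper": 0.6},
    {"slide": [0,-0.2,-0.44],"turn": 0,"gripper": 0.6}
  ]
}}

```text
time_s: 16.8
tcp_pos: [0.6015, -0.2731, 0.2679]
eef_rot: [180.0, -0.2, -5.8]
contact_force: [0.4, 0.2, -0.6]
gripper_width: 0.0669
gripper_force: 14.9
```

Call:
{"name": "send_rows", "arguments": {
  "moves": [
    {"slide": [0,-0.2,0],"turn": 0,"gripper": 0.6},
    {"slide": [0,-0.4,0],"turn": 0,"gripper": 0.6},
    {"slide": [0,-0.6,0],"turn": 0,"gripper": 0.6},
    {"slide": [0,-0.8,0],"turn": 0,"gripper": 0.6},
    {"slide": [0.01,-0.95,0],"turn": 0,"gripper": 0.6}
  ]
}}

```text
time_s: 17.22
tcp_pos: [0.6164, -0.1282, 0.2656]
eef_rot: [-180.0, 0.0, -5.7]
contact_force: [0.0, -0.6, -1.2]
gripper_width: 0.067
gripper_force: 14.9
```

Call:
{"name": "send_rows", "arguments": {
  "moves": [
    {"slide": [0,-0.15,0],"turn": 0,"gripper": 0.6},
    {"slide": [0,-0.3,0],"turn": 0,"gripper": 0.6},
    {"slide": [0.007,-0.427,0],"turn": 0,"gripper": 0.6},
    {"slide": [0.007,-0.427,0],"turn": 0,"gripper": 0.6},
    {"slide": [0.007,-0.427,0],"turn": 0,"gripper": 0.6}
  ]
}}

```text
time_s: 17.63
tcp_pos: [0.6241, -0.0659, 0.2654]
eef_rot: [-180.0, 0.0, -5.6]
contact_force: [-0.2, -0.6, -0.2]
gripper_width: 0.0671
gripper_force: 14.9
```

Call:
{"name": "send_rows", "arguments": {
  "moves": [
    {"slide": [0,0,0],"turn": 0,"gripper": 0.6},
    {"slide": [0,0,0],"turn": 0,"gripper": 0.6},
    {"slide": [0,0,0],"turn": 0,"gripper": 0.6},
    {"slide": [0,0,0],"turn": 0,"gripper": 0.6},
    {"slide": [0,0,0],"turn": 0,"gripper": 0.6}
  ]
}}

```text
time_s: 18.05
tcp_pos: [0.6243, -0.0679, 0.2658]
eef_rot: [180.0, 0.0, -5.8]
contact_force: [-0.6, 0.7, -0.3]
gripper_width: 0.0666
gripper_force: 14.9
```

```bash
python3 -c "
from h import *
cs=[cap('top'),cap('scene')]
cv2.imwrite('pics/c5.png',np.hstack([cv2.resize(cs[0]['img'][140:240,290:390,::-1],(400,500)),cv2.resize(cs[1]['img'][150:275,220:320,::-1],(400,500))]))
"
```

View pics/c5.png

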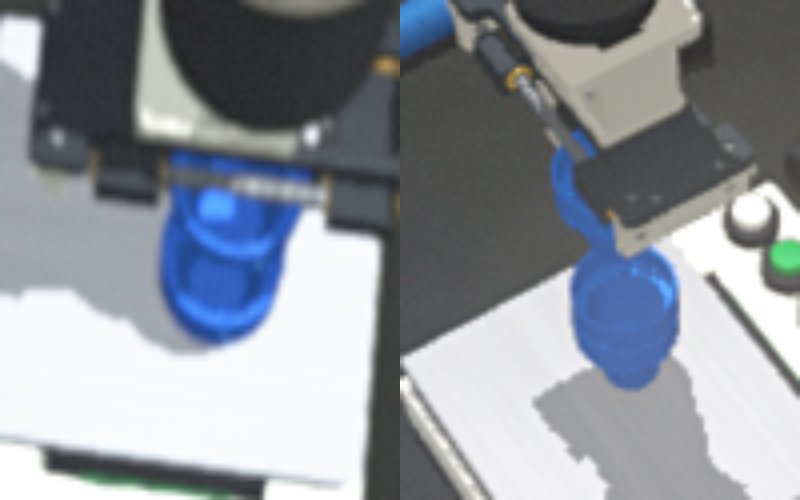

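Call:
{"name": "send_rows", "arguments": {
  "moves": [
    {"slide": [0,-0.003,0.12],"turn": 0,"gripper": 0.6},
    {"slide": [0,-0.003,0.25],"turn": 0,"gripper": 0.6},
    {"slide": [0,-0.003,0.38],"turn": 0,"gripper": 0.6},
    {"slide": [0,-0.003,0.48],"turn": 0,"gripper": 0.6},
    {"slide": [0,-0.003,0.55],"turn": 0,"gripper": 0.6}
  ]
}}

```text
time_s: 18.57
tcp_pos: [0.6237, -0.067, 0.1816]
eef_rot: [180.0, 0.1, -5.8]
contact_force: [-0.3, 0.7, -1.0]
gripper_width: 0.0671
gripper_force: 14.9
```

Call:
{"name": "send_rows", "arguments": {
  "moves": [
    {"slide": [0,0,0],"turn": 0,"gripper": 0.6},
    {"slide": [0,0,0],"turn": 0,"gripper": 0.6},
    {"slide": [0,0,0.02],"turn": 0,"gripper": 0.6},
    {"slide": [0,0,0.03],"turn": 0,"gripper": 0.6},
    {"slide": [0,0,0.03],"turn": 0,"gripper": 0.6}
  ]
}}

```text
time_s: 18.98
tcp_pos: [0.6247, -0.0668, 0.1793]
eef_rot: [-180.0, -0.0, -5.7]
contact_force: [0.2, -1.1, -0.4]
gripper_width: 0.0672
gripper_force: 14.9
```

Call:
{"name": "send_rows", "arguments": {
  "moves": [
    {"slide": [0,0,0.01],"turn": 0,"gripper": 0.6},
    {"slide": [0,0,0.02],"turn": 0,"gripper": 0.6},
    {"slide": [0,0,0.03],"turn": 0,"gripper": 0.6},
    {"slide": [0,0,0.035],"turn": 0,"gripper": 0.6},
    {"slide": [0,0,0.035],"turn": 0,"gripper": 0.6}
  ]
}}

```text
time_s: 19.4
tcp_pos: [0.6243, -0.0668, 0.1733]
eef_rot: [180.0, 0.0, -5.7]
contact_force: [0.7, 0.0, -0.8]
gripper_width: 0.0669
gripper_force: 14.9
```

Call:
{"name": "send_rows", "arguments": {
  "moves": [
    {"slide": [0,0,0.005],"turn": 0,"gripper": 0.6},
    {"slide": [0,0,0.01],"turn": 0,"gripper": 0.6},
    {"slide": [0,0,0.013],"turn": 0,"gripper": 0.6},
    {"slide": [0,0,0.013],"turn": 0,"gripper": 0.6},
    {"slide": [0,0,0.013],"turn": 0,"gripper": 0.6}
  ]
}}

```text
time_s: 19.82
tcp_pos: [0.6249, -0.0671, 0.1726]
eef_rot: [180.0, -0.1, -5.7]
contact_force: [-1.2, -0.6, 5.5]
gripper_width: 0.067
gripper_force: 14.9
```

Contact at the expected height; release, lift, then go over the green key (same height steps as before).

Call:
{"name": "send_rows", "arguments": {
  "moves": [
    {"slide": [0,0,0],"turn": 0,"gripper": 1},
    {"slide": [0,0,0],"turn": 0,"gripper": 1},
    {"slide": [0,0,0],"turn": 0,"gripper": 1},
    {"slide": [0,0,0],"turn": 0,"gripper": 1},
    {"slide": [0,0,0],"turn": 0,"gripper": 1}
  ]
}}

```text
time_s: 20.23
tcp_pos: [0.6243, -0.0667, 0.1713]
eef_rot: [180.0, 0.0, -5.7]
contact_force: [0.8, 0.8, -0.1]
gripper_width: 0.0873
gripper_force: 0.0
```

Call:
{"name": "send_rows", "arguments": {
  "moves": [
    {"slide": [0,0,-0.1],"turn": 0,"gripper": 1},
    {"slide": [0,0,-0.25],"turn": 0,"gripper": 1},
    {"slide": [0,0,-0.45],"turn": 0,"gripper": 1},
    {"slide": [0,0,-0.6],"turn": 0,"gripper": 1},
    {"slide": [0,0,-0.6],"turn": 0,"gripper": 0}
  ]
}}

```text
time_s: 20.65
tcp_pos: [0.6268, -0.067, 0.2673]
eef_rot: [-180.0, -0.5, -5.7]
contact_force: [-0.1, -0.3, -0.0]
gripper_width: 0.0846
gripper_force: 0.0
```

Call:
{"name": "send_rows", "arguments": {
  "moves": [
    {"slide": [-0.2,0.03,0],"turn": 0,"gripper": 0},
    {"slide": [-0.4,0.06,0],"turn": 0,"gripper": 0},
    {"slide": [-0.6,0.09,0],"turn": 0,"gripper": 0},
    {"slide": [-0.8,0.12,0],"turn": 0,"gripper": 0},
    {"slide": [-0.923,0.149,0],"turn": 0,"gripper": 0}
  ]
}}

```text
time_s: 21.07
tcp_pos: [0.4818, -0.0753, 0.2614]
eef_rot: [-180.0, 0.0, -5.7]
contact_force: [-0.6, 0.2, -0.8]
gripper_width: 0.053
gripper_force: 0.0
```

Call:
{"name": "send_rows", "arguments": {
  "moves": [
    {"slide": [0,0,0.2],"turn": 0,"gripper": 0},
    {"slide": [0,0,0.4],"turn": 0,"gripper": 0},
    {"slide": [0,0,0.6],"turn": 0,"gripper": 0},
    {"slide": [0,0,0.8],"turn": 0,"gripper": 0},
    {"slide": [0,0,1],"turn": 0,"gripper": 0}
  ]
}}

```text
time_s: 21.48
tcp_pos: [0.4843, -0.0751, 0.1106]
eef_rot: [-180.0, -0.1, -5.7]
contact_force: [-0.4, 0.7, 0.5]
gripper_width: 0.02
gripper_force: 0.0
```

Call:
{"name": "send_rows", "arguments": {
  "moves": [
    {"slide": [0,0,0.07],"turn": 0,"gripper": 0},
    {"slide": [0,0,0.07],"turn": 0,"gripper": 0},
    {"slide": [0,0,0.07],"turn": 0,"gripper": 0},
    {"slide": [0,0,0.07],"turn": 0,"gripper": 0},
    {"slide": [0,0,0.07],"turn": 0,"gripper": 0}
  ]
}}

```text
time_s: 21.9
tcp_pos: [0.4855, -0.075, 0.1025]
eef_rot: [-180.0, -0.1, -5.7]
contact_force: [0.0, 0.7, -0.1]
gripper_width: 0.0003
gripper_force: 0.0
```

```bash
python3 -c "
from h import *
np.set_printoptions(precision=4,suppress=True)
s=get_state();print(s['tcp_pos'],s['eef_rot'],s['contact_force'],s['gripper_width'])
cs=[cap('top'),cap('scene')]
print(locate(cs,'blue',np.array([.6241,-.0667,.073]),CUP+[(.034,.118)]))
cv2.imwrite('pics/c6.png',np.hstack([cv2.resize(cs[0]['img'][140:240,290:390,::-1],(400,400)),cv2.resize(cs[1]['img'][180:280,220:320,::-1],(400,400))]))
"
```

```text
[ 0.4855 -0.075   0.1025] [-179.963    -0.1368   -5.7311] [ 0.0498  0.7118 -0.138 ] 0.0002665400942122064
(array([ 0.6301, -0.0586,  0.091 ]), array([ 0.0613, -0.0506,  0.0878,  0.0258]), [0.49, 0.96])
```

View pics/c6.png

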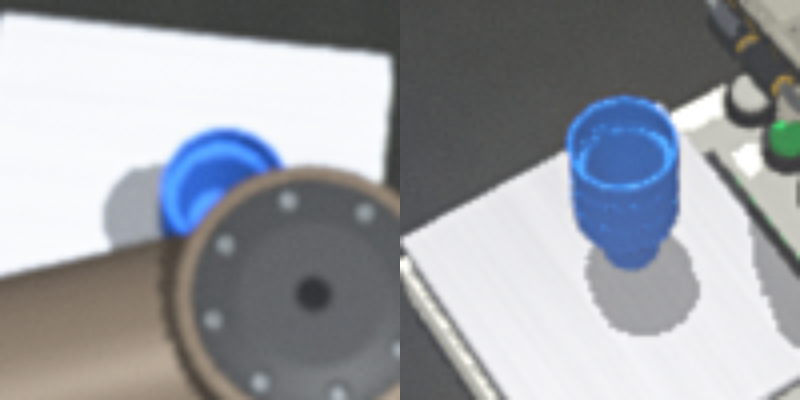

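Call:
{"name": "send_rows", "arguments": {
  "moves": [
    {"slide": [0,0,0.12],"turn": 0,"gripper": 0},
    {"slide": [0,0,0.2],"turn": 0,"gripper": 0},
    {"slide": [0,0,0.25],"turn": 0,"gripper": 0},
    {"slide": [0,0,0.28],"turn": 0,"gripper": 0},
    {"slide": [0,0,0.28],"turn": 0,"gripper": 0}
  ]
}}

```text
time_s: 22.42
tcp_pos: [0.4846, -0.0751, 0.061]
eef_rot: [180.0, -0.0, -5.7]
contact_force: [-7.7, 3.3, 17.6]
gripper_width: 0.0003
gripper_force: 8.8
```

Call:
{"name": "send_rows", "arguments": {
  "moves": [
    {"slide": [0,0,0],"turn": 0,"gripper": 0},
    {"slide": [0,0,0],"turn": 0,"gripper": 0},
    {"slide": [0,0,0],"turn": 0,"gripper": 0},
    {"slide": [0,0,0],"turn": 0,"gripper": 0},
    {"slide": [0,0,0],"turn": 0,"gripper": 0}
  ]
}}

```text
time_s: 22.83
tcp_pos: [0.4846, -0.0751, 0.061]
eef_rot: [-180.0, -0.1, -5.7]
contact_force: [-7.2, 2.6, 16.4]
gripper_width: 0.0005
gripper_force: 8.8
```

Green key bottomed at the same height as the other two. Lifting clear, swinging away and checking.

Call:
{"name": "send_rows", "arguments": {
  "moves": [
    {"slide": [0,0,-0.15],"turn": 0,"gripper": 0},
    {"slide": [0,0,-0.35],"turn": 0,"gripper": 0},
    {"slide": [0,0,-0.6],"turn": 0,"gripper": 0},
    {"slide": [0,0,-0.8],"turn": 0,"gripper": 0},
    {"slide": [0,0,-1],"turn": 0,"gripper": 0}
  ]
}}

```text
time_s: 23.25
tcp_pos: [0.4845, -0.0753, 0.2118]
eef_rot: [-180.0, -0.1, -5.7]
contact_force: [0.5, 1.5, -0.9]
gripper_width: 0.0005
gripper_force: 0.0
```

Call:
{"name": "send_rows", "arguments": {
  "moves": [
    {"slide": [0,-0.2,0],"turn": 0,"gripper": 0},
    {"slide": [0,-0.4,0],"turn": 0,"gripper": 0},
    {"slide": [0,-0.6,0],"turn": 0,"gripper": 0},
    {"slide": [0,-0.8,0],"turn": 0,"gripper": 0},
    {"slide": [0,-1,0],"turn": 0,"gripper": 0}
  ]
}}

```text
time_s: 23.67
tcp_pos: [0.4995, 0.0754, 0.2101]
eef_rot: [-180.0, -0.1, -5.8]
contact_force: [1.6, -0.6, 0.4]
gripper_width: 0.0004
gripper_force: 0.0
```

Call:
{"name": "send_rows", "arguments": {
  "moves": [
    {"slide": [0,-0.2,0],"turn": 0,"gripper": 0},
    {"slide": [0,-0.4,0],"turn": 0,"gripper": 0},
    {"slide": [0,-0.4,0],"turn": 0,"gripper": 0},
    {"slide": [0,-0.4,0],"turn": 0,"gripper": 0},
    {"slide": [0,-0.4,0],"turn": 0,"gripper": 0}
  ]
}}

```text
time_s: 24.08
tcp_pos: [0.5053, 0.1337, 0.2094]
eef_rot: [180.0, -0.0, -5.7]
contact_force: [-0.8, -0.7, -0.1]
gripper_width: 0.0001
gripper_force: 0.0
```

```bash
python3 -c "
from h import *
np.set_printoptions(precision=4,suppress=True)
s=get_state();print(s['tcp_pos'],s['contact_force'])
cs=[cap('top'),cap('scene')]
print(locate(cs,'blue',np.array([.6241,-.0667,.073]),CUP+[(.034,.118)]))
cv2.imwrite('pics/c7.png',np.hstack([cv2.resize(cs[0]['img'][140:280,270:390,::-1],(400,460)),cv2.resize(cs[1]['img'][170:290,220:360,::-1],(400,460))]))
"
```

```text
[0.5053 0.1337 0.2094] [-0.7593 -0.7353 -0.0837]
(array([ 0.623 , -0.0667,  0.0741]), array([ 0.591 , -0.4871,  0.8479,  0.2488]), [0.91, 0.99])
```

View pics/c7.png

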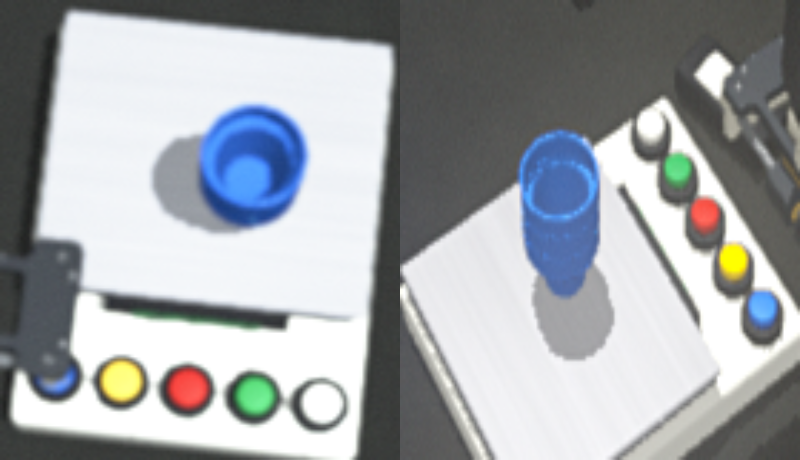

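The three cups are nested upright on the pan, all five keys are up, and the arm is clear, so I'm handing in.

```bash
python3 -c "
from h import *
print(order.close_job())"
```

```text
the job is handed in; nothing more can be done
None
```

I pressed yellow, blue and green to their stops in order, with the cups nested between presses. The three-cup stack stands upright on the pan and the job was handed in at about 24 s, but no verdict came back.

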